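# Let out the expanding spice rack by one hole

### The arm

A 7-joint arm with a two-finger parallel gripper is mounted at the origin on a cart in front of the work surface, level with it; the furniture and walls round the work are solid. World frame = base frame: x ahead of the robot, y to its left, z up, the work surface at z = 0. Lengths are in m, angles in rad, forces in N, time in s.
With the tool pointing down it reaches from about 0.425 to 0.95 m from the base axis. Payload 16.7 kg.
Tool frame: the origin (TCP) lies midway between the tips of the shut fingers; the grasp point (between the pads) lies 19 mm behind it; z points along the fingers, y is the line along which they close (so a half turn about z gives the same grasp; the last joint's range is limited). The gripper opens to 94 mm and grips with 3 to 60 N. Pads are 16 mm wide; open, the fingers measure 119 mm over their backs; the gripper's body (75 mm by 177 mm) begins 78 mm behind the grasp point.
Start: joints at [-1.403, 0.426, 0.074, 1.606, -0.034, 1.111, -0.067], TCP at [0.211, 0.641, 0.205] pointing down, gripper open.
Joint ranges: [-2.85, 2.85], [-0.5, 2.14], [-1.23, 1.37], [0.21, 2.46], [-1.02, 4.16], [0.16, 2.05], [-2.73, 2.73]. Speed limits (rad/s): [1.89, 1.89, 2.39, 2.39, 3.01, 3.01, 3.01].

### API

Orientations are given as a 3x3 rotation matrix whose columns are the frame's x, y, z axes.
In Python, from workcell import * gives the robot as it stands.
- The arm moves only by the tool send_rows, never from a script. Its argument "motion" is a list of rows, each a list of 2 entries, a list of its own where there are three numbers: the shift along the tool's x, y, z in cm, then the turn, a rotation vector about the tool's x, y, z in rad. A call has exactly 10 rows; each row shifts and turns the commanded pose from where the row before left it, along the tool's axes as they then stand; what a row does not reach is not made up. A row lasts 1/12 s, in which the tool goes at most 41.7 mm and 7.16 degrees, less where a joint would pass 70% of its speed; a pose out of reach is approached as far as the arm can. A call with a gripper value outside its range is refused whole. "grip" is the opening, from -1 (shut) to 1 (fully open), set as the call begins (left out, the last holds). The fingers move at their own pace and stop on an object; "newtons" is the grip in N (left out, the last holds). Time passes only in rows, so rows that do not move let the fingers close, or fill a call up. It gives the time, the measured TCP pose, the force, the opening and the grip force at its end, in the units of the state.
- state(): the state, without advancing time (a new reading comes with each control period).
- capture(name): name is "scene" or "top"; returns a dict with "frame" (400x640x3 uint8, blue, green, red), "mtx" (3x3 intrinsics, pixels), "R" (3x3) and "t" (3): a world point X has camera coordinates R X + t. Camera axes: x right, y down, z forward; pixel columns grow to the right and rows downward; lengths in m; the calibration is good to about 2 mm. A picture is of the moment at which its call begins. There is no depth.
- job_done(): hands the job in; it is judged then, once.
The state is a dict: "time": time; "joints": joint angles; "qvel": joint speeds; "joint_efforts": joint torques, N m; "tcp_pos": TCP position; "tool_rot": TCP orientation; "contact_force": force on the tool from outside, world axes, zero at the start; "ft_torque": the same for the moment, N m; "finger_gap": finger opening in m; "grip_force": force on a finger pad.
Only numpy, scipy, OpenCV 4.12 (cv2) and the standard library are available. Lean on these libraries where they do the work, as an engineer would, in place of code of your own. Each camera call takes 0.05 s, during which the arm holds its last target. There are 200 camera calls.

### The job

The spice rack beside the hob is full: make it one hole longer. Press its spring button flush, slide the tube out towards the front until the button snaps up in the very next hole, and then let go. Go gently - never lean or pull hard on the tube - and leave the jars in the rack standing where they are.

Things in the scene. Friction and masses are not known exactly. Their poses are not given: they have to be found in the camera images.
- rack: expanding spice rack of pale wood, fixed on the worktop left of the hob, 250 x 110 mm, end boards 78 mm high. Origin: underside, 60 mm behind the button; -x points to the front, where the tube slides out. A square telescoping tube runs along x at its right edge (y = -35 mm). Jars at y = +28 mm leave 40 mm free beside it, tops 86 mm high. A wall cupboard hangs behind: world x > 0.56, z > 0.5.
- button_tip (a point): top of the domed steel-grey snap button, 10 mm thick, dome radius 5 mm, on the tube. The button sits in the fixed inner tube: it stays in place along the tube and only goes down and up. At rest its tip is 51 mm above the worktop, 5 mm above the outer tube's top face.
- snap_button (a joint): button travel in m: 0 up, 0.005 flush with the outer tube's top, 0.007 tucked under its wall. Spring 2 N at the top, 5 N at flush. Up, it locks the tube; pressed less than 4 mm it catches on the hole's edge. Flush, it is cammed down the rest by the hole's edge as the tube is pushed (5 to 12 N) and needs no more pressing. It springs up by itself in any hole that comes over it.
- slide_tube (a joint): how far the outer tube and front board are slid out, in m: 0 at first; latched in the next hole somewhere from 0.041 to 0.049 (this hole is in a screwed-on plate, set differently on every rack: find it by feel), 0.090 in the last. 0.5 mm play when latched. 2.5 N friction; stays where left. Tube 24 mm square, top 46 mm above the worktop, 2 mm wall, 11 mm holes. Robot's force on it: 25 N at most.
- thumb_ridge (a point): middle of the top edge of the rear face of the thumb ridge in front of the first hole; moves with the outer tube. Such a ridge stands across the tube in front of each of the three holes: 24 mm wide, 5 mm thick, top 56 mm above the worktop, rear face 12 mm in front of the hole's centre. A fingertip can press the button and push this ridge forward at once. The middle hole's plate is 2 mm proud.
- jar_0: spice jar, 45 mm thick, 64 mm high, in the rack, rearmost of the row; origin: centre of its underside
- jar_1: spice jar, 43 mm thick, 67 mm high, second from the rear in the rack; origin: centre of its underside
- jar_2: spice jar, 44 mm thick, 70 mm high, third from the rear in the rack; origin: centre of its underside
- jar_3: spice jar, 40 mm thick, 73 mm high, foremost of the row in the rack; origin: centre of its underside

How it is judged:
On the way, in this order (a step that is already met when the one before it is completed fails the run):
1. the button is pressed flush while the tube is still in its first hole (value of joint snap_button above 0.004 m and value of joint slide_tube below 0.008 m), for 0.05 s.
2. the tube is slid out with the button under its wall (value of joint slide_tube above 0.015 m and value of joint snap_button above 0.0055 m), for 0.1 s.
At the end, for the whole second after the job is handed in: the tube is slid out to the next hole (41 to 49 mm out, judged within 39 and 51 mm) and at rest, with the button sprung up in that hole (within 1.5 mm of fully up) (value of joint slide_tube between 0.039 and 0.051 m and value of joint snap_button below 0.0015 m and velocity of joint slide_tube between -0.005 and 0.005 m/s); the robot touches nothing.
It fails at once if the robot bears on the tube, its ridges or front board with more than 25 N (contact force between any of the fingers, the arm and slide_tube above 25 N).
It fails at once if a jar in the rack is shifted by more than 20 mm or tipped over (distance of any of jar_0, jar_1, jar_2, jar_3 from where it was at the start of the episode above 0.02 m or angle between any of jar_0, jar_1, jar_2, jar_3's own z axis and vertical above 0.4 rad).
It also fails if it takes over 58 s, if anything falls off the work surface, if the arm or the gripper's body presses on something with over 40 N, if the wrist force passes 120 N, or if a joint passes its speed limit or range.

## Working session

There is one attempt and no reset: what is moved stays moved. The work goes in short steps, Python scripts to look and compute and a tool call to move; the robot and the scene stay as the last step left them, time stands still between calls to the robot, and variables do not carry over. Pictures are saved under pics/ and viewed, at most 10 in all, crops included, and the job is handed in when it is done.

Besides the shell and the picture viewer there is one more tool, called in YAML: its name, and indented under it one key for each argument. send_rows: Moves the arm, as the interface text tells. Its arguments: {"type":"object","properties":{"motion":{"type":"array","items":{"type":"array"}},"grip":{"type":"number"},"newtons":{"type":"number"}},"required":["motion"]}

```bash
mkdir -p pics
python3 - <<'E'
from workcell import *
import cv2,numpy as np
for n in("scene","top"):
    c=capture(n); cv2.imwrite(f"pics/{n}0.png",c["frame"]); np.savez(f"{n}0.npz",**c); print(n,c["mtx"].tolist(),(-c["R"].T@c["t"]).round(3))
s=state();print(s["time"],s["tcp_pos"],np.round(s["tool_rot"],3),s["finger_gap"])
E
```

```text
scene [[471.492343004429, 0.0, 314.50825991559856], [0.0, 471.492343004429, 204.74569916640957], [0.0, 0.0, 1.0]] [ 0.267 -0.085  0.713]
top [[477.81355072024905, 0.0, 329.9747342737028], [0.0, 477.81355072024905, 207.62792808773102], [0.0, 0.0, 1.0]] [0.346 0.417 0.883]
0.1 [0.21083831 0.6408277  0.20487465] [[-0.95   0.313 -0.   ]
 [ 0.313  0.95  -0.001]
 [-0.    -0.001 -1.   ]] 0.0941928432420267
```

View pics/scene0.png

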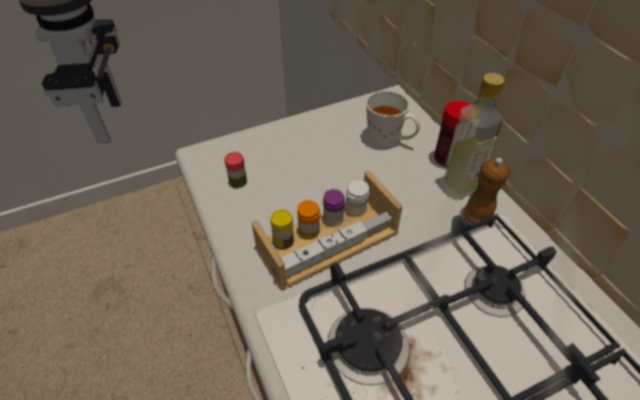

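View pics/top0.png

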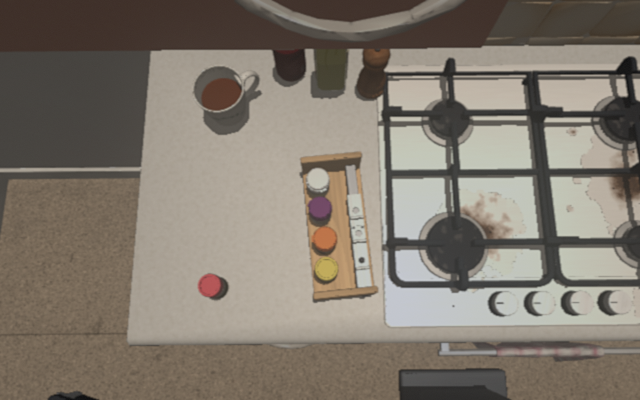

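The rack shows in both views; in "top" the tube runs from about (350,165) to (365,287). I'll zoom in on the tube.

Run:
```python
import cv2,numpy as np
a=cv2.imread("pics/top0.png")[145:305,295:385]; b=cv2.imread("pics/scene0.png")[195:285,250:405]
A=cv2.resize(a,None,fx=3.7,fy=3.7,interpolation=cv2.INTER_CUBIC)
B=cv2.resize(b,None,fx=2.9,fy=2.9,interpolation=cv2.INTER_CUBIC)
o=np.zeros((595,800,3),np.uint8);o[:A.shape[0],:A.shape[1]]=A;o[:B.shape[0],340:340+B.shape[1]]=B
cv2.imwrite("pics/z0.png",o)
```

```text
(no output)
```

View pics/z0.png

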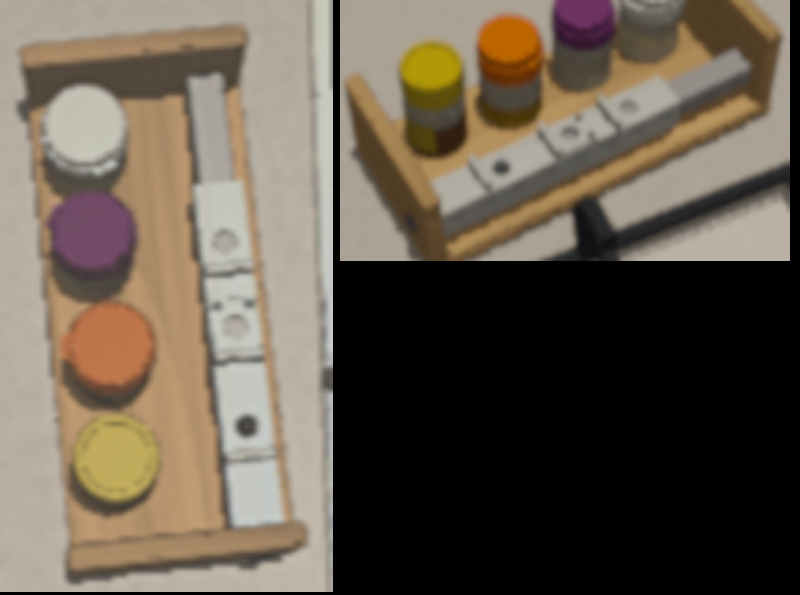

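The crop shows the dark button in the front hole at top (361.5,260.1) and scene (305.5,252.6). The two empty holes sit behind it, each with a ridge just in front.

```bash
cat > h.py <<'E'
import numpy as np,cv2
C={n:dict(np.load(f"{n}0.npz")) for n in("scene","top")}
def ray(n,u,v):
    c=C[n];d=c["R"].T@np.linalg.solve(c["mtx"],[u,v,1]);return -c["R"].T@c["t"],d/np.linalg.norm(d)
def plane(n,u,v,z):
    o,d=ray(n,u,v);return o+d*(z-o[2])/d[2]
def tri(a,b):
    o1,d1=ray("top",*a);o2,d2=ray("scene",*b)
    s=np.linalg.lstsq(np.c_[d1,-d2],o2-o1,rcond=None)[0];p,q=o1+s[0]*d1,o2+s[1]*d2
    return (p+q)/2,np.linalg.norm(p-q)
E
python3 - <<'E'
from h import *
T=lambda x,y:(295+(x+.5)/3.7-.5,145+(y+.5)/3.7-.5)
S=lambda x,y:(250+(x-340+.5)/2.9-.5,195+(y+.5)/2.9-.5)
# dark blob centroid of button
for n,(u,v) in dict(top=T(246,426),scene=S(501,167)).items():
    g=cv2.cvtColor(C[n]["frame"],cv2.COLOR_BGR2GRAY); u0,v0=int(u)-4,int(v)-4; w=g[v0:v0+10,u0:u0+10].astype(float)
    m=np.clip(np.median(w)-20-w,0,None); yy,xx=np.mgrid[:10,:10]; print(n,(u,v),u0+(m*xx).sum()/m.sum(),v0+(m*yy).sum()/m.sum())
for nm,a,b,z in[("button",T(246,426),S(501,167),.049),("mid",T(235,326),S(571,132),.048),("last",T(225,241),S(628,106),.046)]:
    print(nm,tri(a,b),plane("top",*a,z),plane("scene",*b,z))
p=plane("top",*T(225,241),.046);q=plane("top",*T(246,426),.048);d=p-q;print("yaw",np.degrees(np.arctan2(d[1],d[0])),np.linalg.norm(d))
# back and front edges of tube side lines / end boards top
for a in[(25,50),(243,35),(70,553),(303,530)]: print(plane("top",*T(*a),.078))
E
```

```text
top (361.1216216216216, 259.77027027027026) 361.18727106227107 259.72069597069594
scene (305.1896551724138, 252.25862068965517) 305.2364990689013 252.4292364990689
button (array([0.44419858, 0.36053571, 0.04611682]), np.float64(0.00030588974085203364)) [0.44370938 0.36076193 0.049     ] [0.4435872  0.35859548 0.049     ]
mid (array([0.49218514, 0.36477449, 0.04873789]), np.float64(0.0010145981533522053)) [0.49181105 0.36484246 0.048     ] [0.49295361 0.36522701 0.048     ]
last (array([0.53366791, 0.36874558, 0.04767014]), np.float64(2.6848284626262884e-05)) [0.5340299  0.36865201 0.046     ] [0.53435033 0.36988194 0.046     ]
yaw 5.0415578711055336 0.09057563271748738
[0.62135708 0.46430749 0.078     ]
[0.62805143 0.35977147 0.078     ]
[0.38396338 0.44302174 0.078     ]
[0.39324663 0.33816571 0.078     ]
```

send_rows:
  motion:
    - [[0, 0, 0], [0, 0, -0.101]]
    - [[0, 0, 0], [0, 0, -0.101]]
    - [[0, 0, 0], [0, 0, -0.101]]
    - [[0, 0, 0], [0, 0, -0.102]]
    - [[-2, -3, 0], [0, 0, 0]]
    - [[-2, -3, 0], [0, 0, 0]]
    - [[-2, -3, 0], [0, 0, 0]]
    - [[-2, -3, 0], [0, 0, 0]]
    - [[-2, -3, 0], [0, 0, 0]]
    - [[-2, -3, 0], [0, 0, 0]]
  grip: -1
  newtons: 20

```text
time: 0.93
tcp_pos: [0.3469, 0.4706, 0.2053]
tool_rot: [[-0.996, -0.087, -0.0], [-0.087, 0.996, -0.0], [0.0, -0.0, -1.0]]
contact_force: [1.5, -0.2, 0.9]
finger_gap: 0.0307
grip_force: 0.0
```

send_rows:
  motion:
    - [[-2, -3, 0], [0, 0, 0]]
    - [[-2, -3, 0], [0, 0, 0]]
    - [[-2, -3, 0], [0, 0, 0]]
    - [[-1.5, -2, 0], [0, 0, 0]]
    - [[-1, -1, 0], [0, 0, 0]]
    - [[0, 0, 2], [0, 0, 0]]
    - [[0, 0, 2], [0, 0, 0]]
    - [[0, 0, 2], [0, 0, 0]]
    - [[0, 0, 0], [0, 0, 0]]
    - [[0, 0, 0], [0, 0, 0]]

```text
time: 1.77
tcp_pos: [0.4408, 0.3596, 0.1449]
tool_rot: [[-0.996, -0.087, -0.001], [-0.087, 0.996, -0.002], [0.002, -0.002, -1.0]]
contact_force: [0.5, -0.8, 0.1]
finger_gap: 0.0003
grip_force: 0.0
```

```bash
cat > st.py <<'E'
from workcell import *
import numpy as np
s=state();R=s["tool_rot"];p=s["tcp_pos"]
B=np.array([.4437,.3598,.051]);f=np.array([-.9962,-.0875,0]);l=np.array([-.0875,.9962,0])
print("t",s["time"],"p",p.round(4),"fwd/left/z mm",(1e3*np.array([(p-B)@f,(p-B)@l,p[2]])).round(2),"gap",s["finger_gap"])
print("tool err x",R[:,0].round(4),"z",R[:,2].round(4));F=s["contact_force"];print("F fwd/left/up",np.round([F@f,F@l,F[2]],2))
E
python3 st.py
python3 - <<'E'
from workcell import *
import cv2
a=capture("scene")["frame"][120:300,210:420];cv2.imwrite("pics/s1.png",cv2.resize(a,None,fx=3.3,fy=3.3,interpolation=cv2.INTER_CUBIC))
E
```

```text
t 1.7667 p [0.4408 0.3596 0.1449] fwd/left/z mm [2.8700e+00 8.0000e-02 1.4494e+02] gap 0.00032544513700853695
tool err x [-0.9962 -0.087   0.0016] z [-0.0015 -0.0017 -1.    ]
F fwd/left/up [-0.47 -0.82  0.11]
```

View pics/s1.png

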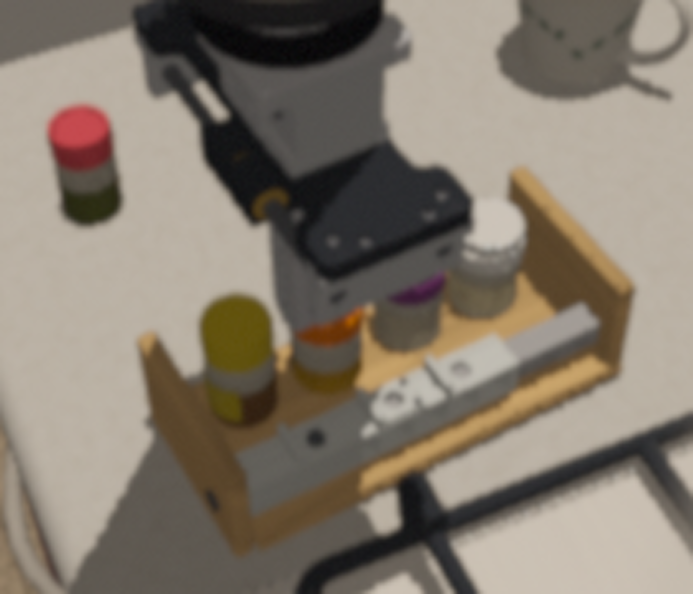

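The picture shows the gripper above the rack, with its lower grey block at about crop (280–440, 250–330). I'll check where the TCP projects and come lower.

Run:
```python
from h import *
f=np.array([-.9962,-.0875,0]);l=np.array([-.0875,.9962,0])
for n in C:
  c=C[n]
  for a,b,h in[(0,0,0),(8,12,0),(8,-12,0),(-8,-12,0),(-8,12,0),(0,0,97)]:
    X=np.array([.4408,.3596,.1449])+1e-3*(a*f+b*l)+[0,0,h*1e-3];k=c["mtx"]@(c["R"]@X+c["t"]);k=k[:2]/k[2];print(n,a,b,h,k.round(1),((k-[210,120])*3.3).round() if n=="scene" else"")
```

```text
scene 0 0 0 [301.8 216.7] [303. 319.]
scene 8 12 0 [293.7 213.6] [276. 309.]
scene 8 -12 0 [300.9 223.8] [300. 343.]
scene -8 -12 0 [309.9 219.8] [330. 329.]
scene -8 12 0 [302.6 209.7] [306. 296.]
scene 0 0 97 [299.7 172.8] [296. 174.]
top 0 0 0 [365.9 254.4] 
top 8 12 0 [358.8 260.2] 
top 8 -12 0 [374.2 258.7] 
top -8 -12 0 [373.  248.5] 
top -8 12 0 [357.7 250. ] 
top 0 0 97 [371.3 245.1]
```

send_rows:
  motion:
    - [[-0.1, 0, 1.5], [0, 0, 0]]
    - [[0, 0, 1.5], [0, 0, 0]]
    - [[0, 0, 1], [0, 0, 0]]
    - [[0, 0, 1], [0, 0, 0]]
    - [[0, 0, 1], [0, 0, 0]]
    - [[0, 0, 0.8], [0, 0, 0]]
    - [[0, 0, 0.5], [0, 0, 0]]
    - [[0, 0, 0.3], [0, 0, 0]]
    - [[0, 0, 0], [0, 0, 0]]
    - [[0, 0, 0], [0, 0, 0]]

```text
time: 2.65
tcp_pos: [0.4424, 0.3603, 0.0696]
tool_rot: [[-0.996, -0.087, 0.0], [-0.087, 0.996, 0.0], [-0.0, 0.0, -1.0]]
contact_force: [-0.4, 0.6, 0.3]
finger_gap: 0.0002
grip_force: 0.0
```

```bash
python3 st.py
python3 - <<'E'
from workcell import *
import cv2,numpy as np
a=capture("scene")["frame"][160:290,230:410];b=capture("top")["frame"][180:310,290:420]
A=cv2.resize(a,None,fx=4.4,fy=4.4,interpolation=cv2.INTER_CUBIC)
cv2.imwrite("pics/s2.png",A)
E
```

```text
t 2.65 p [0.4424 0.3603 0.0696] fwd/left/z mm [ 1.28  0.62 69.64] gap 0.0002271706824655706
tool err x [-0.9962 -0.0869 -0.    ] z [ 0.e+00  1.e-04 -1.e+00]
F fwd/left/up [0.3  0.66 0.28]
```

View pics/s2.png

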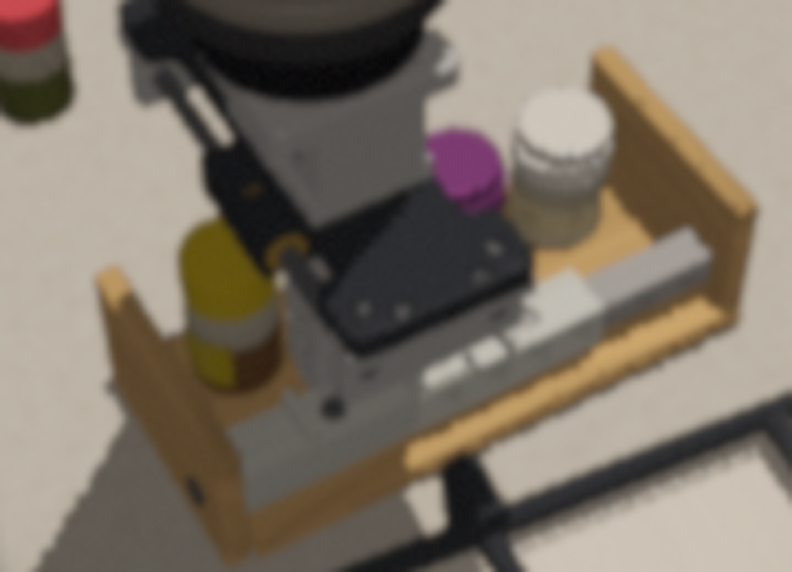

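The fingertip sits straight over the button, at about crop (325,405), behind the front ridge. I'll descend and feel for contact.

send_rows:
  motion:
    - [[0.05, 0, 0.4], [0, 0, 0]]
    - [[0, 0, 0.4], [0, 0, 0]]
    - [[0, 0, 0.3], [0, 0, 0]]
    - [[0, 0, 0.2], [0, 0, 0]]
    - [[0, 0, 0.1], [0, 0, 0]]
    - [[0, 0, 0.1], [0, 0, 0]]
    - [[0, 0, 0.05], [0, 0, 0]]
    - [[0, 0, 0.05], [0, 0, 0]]
    - [[0, 0, 0], [0, 0, 0]]
    - [[0, 0, 0], [0, 0, 0]]

```text
time: 3.58
tcp_pos: [0.4419, 0.3602, 0.0535]
tool_rot: [[-0.996, -0.087, 0.0], [-0.087, 0.996, 0.0], [-0.0, 0.0, -1.0]]
contact_force: [0.9, -0.3, -1.5]
finger_gap: 0.0001
grip_force: 0.7
```

```bash
python3 st.py
```

```text
t 3.5833 p [0.4419 0.3602 0.0535] fwd/left/z mm [ 1.79  0.6  53.54] gap 0.00010077437373190993
tool err x [-9.962e-01 -8.700e-02 -2.000e-04] z [ 2.e-04  1.e-04 -1.e+00]
F fwd/left/up [-0.82 -0.36 -1.49]
```

send_rows:
  motion:
    - [[0, 0, 0.1], [0, 0, 0]]
    - [[0, 0, 0.1], [0, 0, 0]]
    - [[0, 0, 0.05], [0, 0, 0]]
    - [[0, 0, 0.05], [0, 0, 0]]
    - [[0, 0, 0.05], [0, 0, 0]]
    - [[0, 0, 0.05], [0, 0, 0]]
    - [[0, 0, 0.05], [0, 0, 0]]
    - [[0, 0, 0.05], [0, 0, 0]]
    - [[0, 0, 0], [0, 0, 0]]
    - [[0, 0, 0], [0, 0, 0]]

```text
time: 4.42
tcp_pos: [0.4419, 0.3602, 0.0485]
tool_rot: [[-0.996, -0.087, 0.0], [-0.087, 0.996, 0.0], [-0.0, 0.0, -1.0]]
contact_force: [2.5, 0.1, 3.3]
finger_gap: 0.0005
grip_force: 2.9
```

```bash
python3 st.py
```

```text
t 4.4167 p [0.4419 0.3602 0.0485] fwd/left/z mm [ 1.77  0.6  48.5 ] gap 0.0004526009164869989
tool err x [-9.962e-01 -8.700e-02 -2.000e-04] z [ 2.e-04  1.e-04 -1.e+00]
F fwd/left/up [-2.48 -0.1   3.26]
```

send_rows:
  motion:
    - [[0, 0, 0], [0, 0, 0]]
    - [[0, 0, 0.05], [0, 0, 0]]
    - [[0, 0, 0.05], [0, 0, 0]]
    - [[0, 0, 0.05], [0, 0, 0]]
    - [[0, 0, 0.05], [0, 0, 0]]
    - [[0, 0, 0.02], [0, 0, 0]]
    - [[0, 0, 0], [0, 0, 0]]
    - [[0, 0, 0], [0, 0, 0]]
    - [[0, 0, 0], [0, 0, 0]]
    - [[0, 0, 0], [0, 0, 0]]
  newtons: 50

```text
time: 5.25
tcp_pos: [0.4419, 0.3602, 0.0464]
tool_rot: [[-0.996, -0.087, 0.0], [-0.087, 0.996, 0.0], [-0.0, 0.0, -1.0]]
contact_force: [1.8, 0.0, 4.5]
finger_gap: 0.0008
grip_force: 3.5
```

```bash
python3 st.py
```

```text
t 5.25 p [0.4419 0.3602 0.0464] fwd/left/z mm [ 1.77  0.58 46.36] gap 0.0008069536011261246
tool err x [-9.962e-01 -8.690e-02 -2.000e-04] z [ 2.e-04  1.e-04 -1.e+00]
F fwd/left/up [-1.83 -0.16  4.5 ]
```

send_rows:
  motion:
    - [[0.05, 0, 0], [0, 0, 0]]
    - [[0.05, 0, 0], [0, 0, 0]]
    - [[0.05, 0, 0], [0, 0, 0]]
    - [[0.05, 0, 0], [0, 0, 0]]
    - [[0.05, 0, 0], [0, 0, 0]]
    - [[0.05, 0, 0], [0, 0, 0]]
    - [[0, 0, 0], [0, 0, 0]]
    - [[0, 0, 0], [0, 0, 0]]
    - [[0, 0, 0], [0, 0, 0]]
    - [[0, 0, 0], [0, 0, 0]]

```text
time: 6.08
tcp_pos: [0.439, 0.36, 0.0463]
tool_rot: [[-0.996, -0.087, 0.0], [-0.087, 0.996, 0.0], [-0.001, 0.0, -1.0]]
contact_force: [5.9, -0.3, 2.8]
finger_gap: 0.0005
grip_force: 3.4
```

```bash
python3 st.py
```

```text
t 6.0833 p [0.439  0.36   0.0463] fwd/left/z mm [ 4.62  0.61 46.35] gap 0.0005068837889089566
tool err x [-9.962e-01 -8.690e-02 -5.000e-04] z [ 5.e-04  3.e-04 -1.e+00]
F fwd/left/up [-5.88 -0.81  2.76]
```

send_rows:
  motion:
    - [[0.05, 0, 0], [0, 0, 0]]
    - [[0.05, 0, 0], [0, 0, 0]]
    - [[0.05, 0, 0], [0, 0, 0]]
    - [[0.05, 0, 0], [0, 0, 0]]
    - [[0.05, 0, 0], [0, 0, 0]]
    - [[0.05, 0, 0], [0, 0, 0]]
    - [[0, 0, 0], [0, 0, 0]]
    - [[0, 0, 0], [0, 0, 0]]
    - [[0, 0, 0], [0, 0, 0]]
    - [[0, 0, 0], [0, 0, 0]]

```text
time: 6.92
tcp_pos: [0.4355, 0.3597, 0.0463]
tool_rot: [[-0.996, -0.087, -0.0], [-0.087, 0.996, -0.0], [0.0, -0.0, -1.0]]
contact_force: [2.4, -0.2, 6.4]
finger_gap: 0.0006
grip_force: 3.4
```

```bash
python3 st.py
```

```text
t 6.9167 p [0.4355 0.3597 0.0463] fwd/left/z mm [ 8.18  0.61 46.3 ] gap 0.0005613010084518657
tool err x [-9.962e-01 -8.720e-02  4.000e-04] z [-4.e-04 -1.e-04 -1.e+00]
F fwd/left/up [-2.41 -0.39  6.4 ]
```

send_rows:
  motion:
    - [[0.05, 0, 0], [0, 0, 0]]
    - [[0.1, 0, 0], [0, 0, 0]]
    - [[0.1, 0, 0], [0, 0, 0]]
    - [[0.15, 0, 0], [0, 0, 0]]
    - [[0.15, 0, 0], [0, 0, 0]]
    - [[0.15, 0, 0], [0, 0, 0]]
    - [[0.15, 0, 0], [0, 0, 0]]
    - [[0.15, 0, 0], [0, 0, 0]]
    - [[0.1, 0, 0], [0, 0, 0]]
    - [[0.1, 0, 0], [0, 0, 0]]

```text
time: 7.75
tcp_pos: [0.4235, 0.3585, 0.0463]
tool_rot: [[-0.996, -0.087, -0.0], [-0.087, 0.996, -0.0], [0.0, -0.0, -1.0]]
contact_force: [2.9, -0.0, 6.1]
finger_gap: 0.0002
grip_force: 3.6
```

```bash
python3 st.py
python3 - <<'E'
from workcell import *
import cv2
a=capture("scene")["frame"][180:300,230:410];cv2.imwrite("pics/s3.png",cv2.resize(a,None,fx=4.4,fy=4.4,interpolation=cv2.INTER_CUBIC))
E
```

```text
t 7.75 p [0.4235 0.3585 0.0463] fwd/left/z mm [20.23  0.5  46.3 ] gap 0.00020736608034434143
tool err x [-9.962e-01 -8.710e-02  3.000e-04] z [-3.e-04 -2.e-04 -1.e+00]
F fwd/left/up [-2.85 -0.29  6.09]
```

View pics/s3.png

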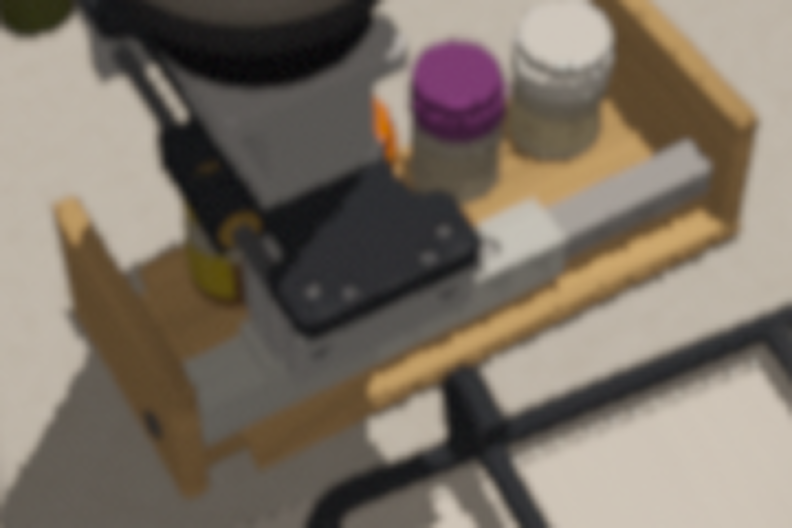

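The front board has moved forward and the tube slides under the finger with only friction. I'll go quickly to about 40 mm, then feel for the hole in small steps.

send_rows:
  motion:
    - [[0.1, 0, -0.03], [0, 0, 0]]
    - [[0.2, 0, 0], [0, 0, 0]]
    - [[0.25, 0, 0], [0, 0, 0]]
    - [[0.25, 0, 0], [0, 0, 0]]
    - [[0.25, 0, 0], [0, 0, 0]]
    - [[0.25, 0, 0], [0, 0, 0]]
    - [[0.25, 0, 0], [0, 0, 0]]
    - [[0.2, 0, 0], [0, 0, 0]]
    - [[0.1, 0, 0], [0, 0, 0]]
    - [[0.05, 0, 0], [0, 0, 0]]

```text
time: 8.63
tcp_pos: [0.4046, 0.3568, 0.0464]
tool_rot: [[-0.996, -0.087, -0.0], [-0.087, 0.996, -0.0], [0.0, -0.0, -1.0]]
contact_force: [6.2, 0.3, -3.0]
finger_gap: 0.0008
grip_force: 2.9
```

send_rows:
  motion:
    - [[0.05, 0, 0], [0, 0, 0]]
    - [[0.05, 0, 0], [0, 0, 0]]
    - [[0.05, 0, 0], [0, 0, 0]]
    - [[0.05, 0, 0], [0, 0, 0]]
    - [[0.05, 0, 0], [0, 0, 0]]
    - [[0.03, 0, 0], [0, 0, 0]]
    - [[0.02, 0, 0], [0, 0, 0]]
    - [[0, 0, 0], [0, 0, 0]]
    - [[0, 0, 0], [0, 0, 0]]
    - [[0, 0, 0], [0, 0, 0]]

```text
time: 9.47
tcp_pos: [0.4018, 0.3566, 0.0465]
tool_rot: [[-0.996, -0.087, -0.0], [-0.087, 0.996, -0.0], [0.0, -0.0, -1.0]]
contact_force: [4.1, -0.9, -2.7]
finger_gap: 0.0006
grip_force: 2.0
```

```bash
python3 st.py
```

```text
t 9.4667 p [0.4018 0.3566 0.0465] fwd/left/z mm [42.    0.43 46.5 ] gap 0.0005967009059577295
tool err x [-9.962e-01 -8.700e-02  3.000e-04] z [-2.e-04 -3.e-04 -1.e+00]
F fwd/left/up [-4.01 -1.26 -2.66]
```

send_rows:
  motion:
    - [[0.02, 0, 0], [0, 0, 0]]
    - [[0.02, 0, 0], [0, 0, 0]]
    - [[0.02, 0, 0], [0, 0, 0]]
    - [[0.02, 0, 0], [0, 0, 0]]
    - [[0.02, 0, 0], [0, 0, 0]]
    - [[0, 0, 0], [0, 0, 0]]
    - [[0, 0, 0], [0, 0, 0]]
    - [[0, 0, 0], [0, 0, 0]]
    - [[0, 0, 0], [0, 0, 0]]
    - [[0, 0, 0], [0, 0, 0]]

```text
time: 10.3
tcp_pos: [0.4007, 0.3567, 0.0465]
tool_rot: [[-0.996, -0.087, -0.0], [-0.087, 0.996, -0.0], [0.0, -0.0, -1.0]]
contact_force: [0.6, -0.1, 0.6]
finger_gap: 0.0004
grip_force: 0.0
```

send_rows:
  motion:
    - [[0.02, 0, 0], [0, 0, 0]]
    - [[0.02, 0, 0], [0, 0, 0]]
    - [[0.02, 0, 0], [0, 0, 0]]
    - [[0, 0, 0], [0, 0, 0]]
    - [[0, 0, 0], [0, 0, 0]]
    - [[0, 0, 0], [0, 0, 0]]
    - [[0, 0, 0], [0, 0, 0]]
    - [[0, 0, 0], [0, 0, 0]]
    - [[0, 0, 0], [0, 0, 0]]
    - [[0, 0, 0], [0, 0, 0]]

```text
time: 11.13
tcp_pos: [0.4004, 0.3566, 0.0466]
tool_rot: [[-0.996, -0.087, 0.0], [-0.087, 0.996, 0.0], [-0.0, 0.0, -1.0]]
contact_force: [0.8, 0.4, -1.1]
finger_gap: 0.0004
grip_force: 0.5
```

send_rows:
  motion:
    - [[0.02, 0, 0], [0, 0, 0]]
    - [[0.02, 0, 0], [0, 0, 0]]
    - [[0.01, 0, 0], [0, 0, 0]]
    - [[0, 0, 0], [0, 0, 0]]
    - [[0, 0, 0], [0, 0, 0]]
    - [[0, 0, 0], [0, 0, 0]]
    - [[0, 0, 0], [0, 0, 0]]
    - [[0, 0, 0], [0, 0, 0]]
    - [[0, 0, 0], [0, 0, 0]]
    - [[0, 0, 0], [0, 0, 0]]

```text
time: 11.97
tcp_pos: [0.3996, 0.3564, 0.0465]
tool_rot: [[-0.996, -0.087, -0.0], [-0.087, 0.996, -0.0], [0.0, -0.0, -1.0]]
contact_force: [0.8, 0.5, 0.2]
finger_gap: 0.0006
grip_force: 0.1
```

```bash
python3 st.py
```

```text
t 11.9667 p [0.3996 0.3564 0.0465] fwd/left/z mm [44.25  0.5  46.53] gap 0.000613350163653547
tool err x [-9.962e-01 -8.710e-02  4.000e-04] z [-4.e-04 -3.e-04 -1.e+00]
F fwd/left/up [-0.86  0.44  0.19]
```

send_rows:
  motion:
    - [[0.02, 0, 0], [0, 0, 0]]
    - [[0.02, 0, 0], [0, 0, 0]]
    - [[0.01, 0, 0], [0, 0, 0]]
    - [[0, 0, 0], [0, 0, 0]]
    - [[0, 0, 0], [0, 0, 0]]
    - [[0, 0, 0], [0, 0, 0]]
    - [[0, 0, 0], [0, 0, 0]]
    - [[0, 0, 0], [0, 0, 0]]
    - [[0, 0, 0], [0, 0, 0]]
    - [[0, 0, 0], [0, 0, 0]]

```text
time: 12.8
tcp_pos: [0.3992, 0.3565, 0.0466]
tool_rot: [[-0.996, -0.087, -0.0], [-0.087, 0.996, -0.0], [0.0, -0.0, -1.0]]
contact_force: [0.2, -0.1, -0.4]
finger_gap: 0.0004
grip_force: 0.0
```

send_rows:
  motion:
    - [[0.02, 0, 0], [0, 0, 0]]
    - [[0.02, 0, 0], [0, 0, 0]]
    - [[0.01, 0, 0], [0, 0, 0]]
    - [[0, 0, 0], [0, 0, 0]]
    - [[0, 0, 0], [0, 0, 0]]
    - [[0, 0, 0], [0, 0, 0]]
    - [[0, 0, 0], [0, 0, 0]]
    - [[0, 0, 0], [0, 0, 0]]
    - [[0, 0, 0], [0, 0, 0]]
    - [[0, 0, 0], [0, 0, 0]]

```text
time: 13.63
tcp_pos: [0.3988, 0.3564, 0.0466]
tool_rot: [[-0.996, -0.087, -0.0], [-0.087, 0.996, -0.0], [0.0, -0.0, -1.0]]
contact_force: [-0.3, 0.1, 0.8]
finger_gap: 0.0009
grip_force: 0.0
```

```bash
python3 st.py
python3 - <<'E'
from h import *
from workcell import capture
c=capture("top"); a=C["top"]["frame"]; b=c["frame"]
def mask(f):
    h=cv2.cvtColor(f,cv2.COLOR_BGR2HSV);return h
A=cv2.resize(a[265:335,300:400],None,fx=4,fy=4,interpolation=cv2.INTER_CUBIC);B=cv2.resize(b[265:335,300:400],None,fx=4,fy=4,interpolation=cv2.INTER_CUBIC)
cv2.imwrite("pics/t4.png",np.hstack([A,B]))
t=cv2.cvtColor(a,cv2.COLOR_BGR2GRAY)[286:300,316:340]; r=cv2.matchTemplate(cv2.cvtColor(b,cv2.COLOR_BGR2GRAY)[286:340,300:360],t,cv2.TM_CCOEFF_NORMED);print(cv2.minMaxLoc(r))
_,s,_,(x,y)=cv2.minMaxLoc(r);sub=(r[y+1,x]-r[y-1,x])/(2*(2*r[y,x]-r[y+1,x]-r[y-1,x]))
u,v=328,292;p=plane("top",u,v,.078);q=plane("top",u+x-16,v+y+sub,.078);print("shift",np.linalg.norm(q-p),q-p)
E
```

```text
t 13.6333 p [0.3988 0.3564 0.0466] fwd/left/z mm [45.02  0.57 46.58] gap 0.0008514463667294416
tool err x [-9.962e-01 -8.700e-02  1.000e-04] z [-1.e-04 -1.e-04 -1.e+00]
F fwd/left/up [0.25 0.15 0.79]
(-0.6766747236251831, 0.44761696457862854, (20, 10), (0, 40))Traceback (most recent call last):
  File "<stdin>", line 9, in <module>
IndexError: index 41 is out of bounds for axis 0 with size 41
```

View pics/t4.png

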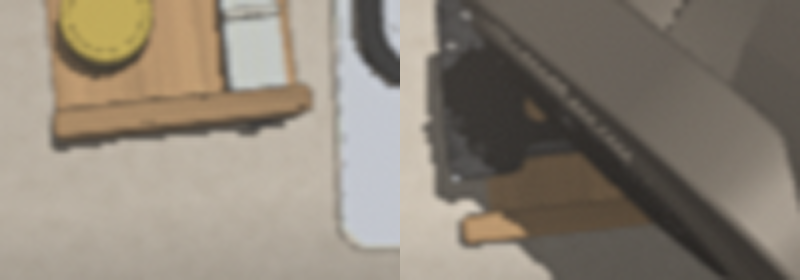

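The front board's left end has moved about 26.5 px (~44.5 mm) in the top view, ahead of the finger's ~41 mm. So the tube seems to have snapped forward off the finger. I'll keep closing up gently to feel whether it is locked.

send_rows:
  motion:
    - [[0.02, 0, 0], [0, 0, 0]]
    - [[0.02, 0, 0], [0, 0, 0]]
    - [[0.01, 0, 0], [0, 0, 0]]
    - [[0, 0, 0], [0, 0, 0]]
    - [[0, 0, 0], [0, 0, 0]]
    - [[0, 0, 0], [0, 0, 0]]
    - [[0, 0, 0], [0, 0, 0]]
    - [[0, 0, 0], [0, 0, 0]]
    - [[0, 0, 0], [0, 0, 0]]
    - [[0, 0, 0], [0, 0, 0]]

```text
time: 14.52
tcp_pos: [0.3983, 0.3564, 0.0466]
tool_rot: [[-0.996, -0.087, -0.0], [-0.087, 0.996, -0.0], [0.0, -0.0, -1.0]]
contact_force: [0.5, 0.1, -0.2]
finger_gap: 0.0003
grip_force: 0.0
```

send_rows:
  motion:
    - [[0.02, 0, 0], [0, 0, 0]]
    - [[0.02, 0, 0], [0, 0, 0]]
    - [[0.01, 0, 0], [0, 0, 0]]
    - [[0, 0, 0], [0, 0, 0]]
    - [[0, 0, 0], [0, 0, 0]]
    - [[0, 0, 0], [0, 0, 0]]
    - [[0, 0, 0], [0, 0, 0]]
    - [[0, 0, 0], [0, 0, 0]]
    - [[0, 0, 0], [0, 0, 0]]
    - [[0, 0, 0], [0, 0, 0]]

```text
time: 15.35
tcp_pos: [0.3978, 0.3563, 0.0466]
tool_rot: [[-0.996, -0.087, -0.0], [-0.087, 0.996, -0.0], [0.0, -0.0, -1.0]]
contact_force: [0.6, 0.5, 0.1]
finger_gap: 0.0007
grip_force: 0.0
```

send_rows:
  motion:
    - [[0.02, 0, 0], [0, 0, 0]]
    - [[0.02, 0, 0], [0, 0, 0]]
    - [[0.01, 0, 0], [0, 0, 0]]
    - [[0, 0, 0], [0, 0, 0]]
    - [[0, 0, 0], [0, 0, 0]]
    - [[0, 0, 0], [0, 0, 0]]
    - [[0, 0, 0], [0, 0, 0]]
    - [[0, 0, 0], [0, 0, 0]]
    - [[0, 0, 0], [0, 0, 0]]
    - [[0, 0, 0], [0, 0, 0]]

```text
time: 16.18
tcp_pos: [0.3973, 0.3563, 0.0466]
tool_rot: [[-0.996, -0.087, -0.0], [-0.087, 0.996, -0.0], [0.0, -0.0, -1.0]]
contact_force: [0.1, -0.0, -0.3]
finger_gap: 0.0006
grip_force: 0.0
```

send_rows:
  motion:
    - [[0.02, 0, 0], [0, 0, 0]]
    - [[0.02, 0, 0], [0, 0, 0]]
    - [[0.01, 0, 0], [0, 0, 0]]
    - [[0, 0, 0], [0, 0, 0]]
    - [[0, 0, 0], [0, 0, 0]]
    - [[0, 0, 0], [0, 0, 0]]
    - [[0, 0, 0], [0, 0, 0]]
    - [[0, 0, 0], [0, 0, 0]]
    - [[0, 0, 0], [0, 0, 0]]
    - [[0, 0, 0], [0, 0, 0]]

```text
time: 17.02
tcp_pos: [0.3968, 0.3562, 0.0466]
tool_rot: [[-0.996, -0.087, -0.0], [-0.087, 0.996, -0.0], [0.0, -0.0, -1.0]]
contact_force: [0.0, 0.6, 1.1]
finger_gap: 0.0002
grip_force: 0.0
```

```bash
python3 st.py
python3 - <<'E'
from h import *
from workcell import capture
b=capture("top")["frame"];B=cv2.resize(b[265:335,300:400],None,fx=4,fy=4,interpolation=cv2.INTER_CUBIC)
O=cv2.imread("pics/t4.png");L,N=O[:,:400],O[:,400:]
def loc(A,t):
    r=cv2.matchTemplate(A,t,cv2.TM_CCOEFF_NORMED);_,s,_,p=cv2.minMaxLoc(r);return p,round(s,3)
t=N[200:255,45:95];print("before (45,200) now",loc(B,t))
cv2.imwrite("pics/t5.png",np.hstack([N,B]))
# left end brown mask extents in each
for A in(L,N,B):
    h=cv2.cvtColor(A,cv2.COLOR_BGR2HSV);m=(cv2.inRange(h,(5,70,110),(20,255,255)));col=m[:,66:76].mean(1)>128;print(np.flatnonzero(np.diff(col.astype(int))))
E
```

```text
t 17.0167 p [0.3968 0.3562 0.0466] fwd/left/z mm [47.01  0.55 46.56] gap 0.00022174031359833643
tool err x [-9.962e-01 -8.700e-02  1.000e-04] z [-1.e-04 -0.e+00 -1.e+00]
F fwd/left/up [-0.05  0.6   1.1 ]
before (45,200) now ((46, 207), 0.936)
[ 66 136]
[215 243]
[223 250]
```

The image suggests the board moved about 3 mm more, so feel alone is ambiguous. I'll lift off and look directly at the holes; the tube stays where it is left.

send_rows:
  motion:
    - [[-0.1, 0, -0.1], [0, 0, 0]]
    - [[0, 0, -1], [0, 0, 0]]
    - [[0, 0, -2], [0, 0, 0]]
    - [[0, 0, -3], [0, 0, 0]]
    - [[0, 0, -3], [0, 0, 0]]
    - [[0, 3, -1], [0, 0, 0]]
    - [[0, 4, 0], [0, 0, 0]]
    - [[0, 4, 0], [0, 0, 0]]
    - [[0, 4, 0], [0, 0, 0]]
    - [[0, 4, 0], [0, 0, 0]]

```text
time: 17.9
tcp_pos: [0.381, 0.5475, 0.1488]
tool_rot: [[-0.996, -0.087, 0.0], [-0.087, 0.996, 0.001], [-0.001, 0.001, -1.0]]
contact_force: [0.0, 0.1, 0.9]
finger_gap: 0.0006
grip_force: 0.0
```

Run:
```python
from workcell import *
import cv2,numpy as np
t=capture("top");s=capture("scene")
cv2.imwrite("pics/top6.png",t["frame"]);cv2.imwrite("pics/scene6.png",s["frame"])
A=cv2.resize(t["frame"][145:305+20,295:385],None,fx=3.3,fy=3.3,interpolation=cv2.INTER_CUBIC)
B=cv2.resize(s["frame"][180:300,240:405],None,fx=3,fy=3,interpolation=cv2.INTER_CUBIC)
o=np.zeros((600,800,3),np.uint8);o[:A.shape[0],:A.shape[1]]=A;o[:B.shape[0],300:300+B.shape[1]]=B
cv2.imwrite("pics/z6.png",o)
```

```text
(no output)
```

View pics/z6.png

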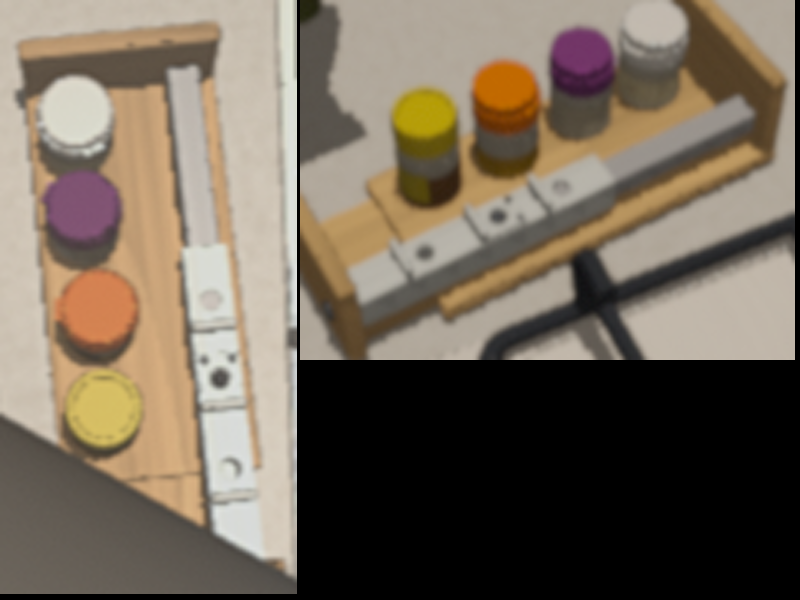

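The dark button now shows centred in the plated middle hole, at crop (220,378) in the top view and (498,215) in the scene view. I'll check its height numerically against the start pictures.

Run:
```python
from h import *
def cen(img,u,v):
    g=cv2.cvtColor(img,cv2.COLOR_BGR2GRAY);u0,v0=int(u)-4,int(v)-4;w=g[v0:v0+10,u0:u0+10].astype(float);m=np.clip(np.median(w)-30-w,0,None);yy,xx=np.mgrid[:10,:10]
    return (u0+(m*xx).sum()/m.sum(),v0+(m*yy).sum()/m.sum()),int((w<np.median(w)-40).sum()),w.min()
for nm,ti,si in(("start","pics/top0.png","pics/scene0.png"),("now","pics/top6.png","pics/scene6.png")):
    a=cen(cv2.imread(ti),361.4,259.8);b=cen(cv2.imread(si),305.4,252.4);print(nm,a,b,tri(a[0],b[0]))
# slide from ridge 1 / hole 1 moved: match patch of ridge 0 region along tube
a=cv2.imread("pics/top0.png",0);b=cv2.imread("pics/top6.png",0)
for n,(u,v,z),(x0,x1,y0,y1) in(("ridge3",(357,216,.056),(345,372,205,225)),):
    k=8;t=cv2.resize(a[y0:y1,x0:x1],None,fx=k,fy=k,interpolation=cv2.INTER_CUBIC);I=cv2.resize(b[y0+10:y1+45,x0-4:x1+14],None,fx=k,fy=k,interpolation=cv2.INTER_CUBIC)
    r=cv2.matchTemplate(I,t,cv2.TM_CCOEFF_NORMED);_,s,_,p=cv2.minMaxLoc(r);d=(p[0]/k-4,p[1]/k+10);print(n,s,d,np.linalg.norm(plane("top",u+d[0],v+d[1],.046)-plane("top",u,v,.046)))
```

```text
start ((np.float64(361.18621257896183), np.float64(259.7289206262016)), 30, np.float64(65.0)) ((np.float64(305.1971393034826), np.float64(252.41853233830847)), 19, np.float64(66.0)) (array([0.44423146, 0.36041548, 0.04581042]), np.float64(0.0001545567702641674))
now ((np.float64(361.1781407035176), np.float64(259.279648241206)), 30, np.float64(77.0)) ((np.float64(305.75419847328243), np.float64(251.8641221374046)), 19, np.float64(75.0)) (array([0.44510474, 0.36043703, 0.04681867]), np.float64(0.0005666931621839393))
ridge3 0.9453626871109009 (3.0, 26.0) 0.04723294544719407
```

The button's height and size match the start picture, and the slide is about 47 mm. One gentle push on the ridge will confirm whether it is locked.

send_rows:
  motion:
    - [[0, -3, 0], [0, 0, 0]]
    - [[0, -4, 0], [0, 0, 0]]
    - [[0, -4, 0], [0, 0, 0]]
    - [[0, -4, 0], [0, 0, 0]]
    - [[0, -4, 0], [0, 0, 0]]
    - [[0, 0, 2], [0, 0, 0]]
    - [[0, 0, 2], [0, 0, 0]]
    - [[0, 0, 2], [0, 0, 0]]
    - [[0, 0, 1], [0, 0, 0]]
    - [[0, 0, 0], [0, 0, 0]]

```text
time: 18.83
tcp_pos: [0.3971, 0.3554, 0.0763]
tool_rot: [[-0.996, -0.087, -0.002], [-0.087, 0.996, -0.002], [0.002, -0.002, -1.0]]
contact_force: [-0.1, -0.3, -0.2]
finger_gap: 0.0006
grip_force: 0.0
```

send_rows:
  motion:
    - [[-0.1, 0, 1], [0, 0, 0]]
    - [[0, 0, 0.6], [0, 0, 0]]
    - [[0, 0, 0.5], [0, 0, 0]]
    - [[0, 0, 0.4], [0, 0, 0]]
    - [[0, 0, 0.2], [0, 0, 0]]
    - [[0, 0, 0], [0, 0, 0]]
    - [[0, 0, 0], [0, 0, 0]]
    - [[0, 0, 0], [0, 0, 0]]
    - [[0, 0, 0], [0, 0, 0]]
    - [[0, 0, 0], [0, 0, 0]]

```text
time: 19.67
tcp_pos: [0.3989, 0.3566, 0.0508]
tool_rot: [[-0.996, -0.087, 0.0], [-0.087, 0.996, 0.0], [-0.0, 0.0, -1.0]]
contact_force: [0.8, 0.8, -0.5]
finger_gap: 0.0005
grip_force: 0.0
```

```bash
python3 st.py
```

```text
t 19.6667 p [0.3989 0.3566 0.0508] fwd/left/z mm [44.89  0.69 50.8 ] gap 0.0004782631348144785
tool err x [-9.962e-01 -8.700e-02 -2.000e-04] z [ 2.e-04  3.e-04 -1.e+00]
F fwd/left/up [-0.85  0.74 -0.5 ]
```

send_rows:
  motion:
    - [[0.05, 0, 0], [0, 0, 0]]
    - [[0.05, 0, 0], [0, 0, 0]]
    - [[0.05, 0, 0], [0, 0, 0]]
    - [[0.05, 0, 0], [0, 0, 0]]
    - [[0.02, 0, 0], [0, 0, 0]]
    - [[0.02, 0, 0], [0, 0, 0]]
    - [[0, 0, 0], [0, 0, 0]]
    - [[0, 0, 0], [0, 0, 0]]
    - [[0, 0, 0], [0, 0, 0]]
    - [[0, 0, 0], [0, 0, 0]]

```text
time: 20.5
tcp_pos: [0.3964, 0.3562, 0.0505]
tool_rot: [[-0.996, -0.087, -0.0], [-0.087, 0.996, -0.0], [0.0, -0.0, -1.0]]
contact_force: [-0.3, 0.3, -0.3]
finger_gap: -0.0
grip_force: 0.0
```

send_rows:
  motion:
    - [[0.02, 0, 0], [0, 0, 0]]
    - [[0.02, 0, 0], [0, 0, 0]]
    - [[0.02, 0, 0], [0, 0, 0]]
    - [[0, 0, 0], [0, 0, 0]]
    - [[0, 0, 0], [0, 0, 0]]
    - [[0, 0, 0], [0, 0, 0]]
    - [[0, 0, 0], [0, 0, 0]]
    - [[0, 0, 0], [0, 0, 0]]
    - [[0, 0, 0], [0, 0, 0]]
    - [[0, 0, 0], [0, 0, 0]]

```text
time: 21.33
tcp_pos: [0.3958, 0.3562, 0.0506]
tool_rot: [[-0.996, -0.087, -0.0], [-0.087, 0.996, -0.0], [0.0, -0.0, -1.0]]
contact_force: [-0.3, -1.5, -0.4]
finger_gap: 0.0004
grip_force: 0.0
```

send_rows:
  motion:
    - [[0.02, 0, 0], [0, 0, 0]]
    - [[0.02, 0, 0], [0, 0, 0]]
    - [[0.02, 0, 0], [0, 0, 0]]
    - [[0, 0, 0], [0, 0, 0]]
    - [[0, 0, 0], [0, 0, 0]]
    - [[0, 0, 0], [0, 0, 0]]
    - [[0, 0, 0], [0, 0, 0]]
    - [[0, 0, 0], [0, 0, 0]]
    - [[0, 0, 0], [0, 0, 0]]
    - [[0, 0, 0], [0, 0, 0]]

```text
time: 22.17
tcp_pos: [0.3953, 0.3561, 0.0506]
tool_rot: [[-0.996, -0.087, 0.0], [-0.087, 0.996, -0.0], [-0.0, -0.0, -1.0]]
contact_force: [0.5, -0.2, -0.1]
finger_gap: 0.0003
grip_force: 0.1
```

send_rows:
  motion:
    - [[0.02, 0, 0], [0, 0, 0]]
    - [[0.02, 0, 0], [0, 0, 0]]
    - [[0.02, 0, 0], [0, 0, 0]]
    - [[0, 0, 0], [0, 0, 0]]
    - [[0, 0, 0], [0, 0, 0]]
    - [[0, 0, 0], [0, 0, 0]]
    - [[0, 0, 0], [0, 0, 0]]
    - [[0, 0, 0], [0, 0, 0]]
    - [[0, 0, 0], [0, 0, 0]]
    - [[0, 0, 0], [0, 0, 0]]

```text
time: 23.0
tcp_pos: [0.3947, 0.3561, 0.0506]
tool_rot: [[-0.996, -0.087, -0.0], [-0.087, 0.996, -0.0], [0.0, -0.0, -1.0]]
contact_force: [1.8, -0.4, 0.1]
finger_gap: 0.0005
grip_force: 1.2
```

send_rows:
  motion:
    - [[0.02, 0, 0], [0, 0, 0]]
    - [[0.02, 0, 0], [0, 0, 0]]
    - [[0, 0, 0], [0, 0, 0]]
    - [[0, 0, 0], [0, 0, 0]]
    - [[0, 0, 0], [0, 0, 0]]
    - [[0, 0, 0], [0, 0, 0]]
    - [[0, 0, 0], [0, 0, 0]]
    - [[0, 0, 0], [0, 0, 0]]
    - [[0, 0, 0], [0, 0, 0]]
    - [[0, 0, 0], [0, 0, 0]]

```text
time: 23.83
tcp_pos: [0.3942, 0.356, 0.0506]
tool_rot: [[-0.996, -0.087, -0.0], [-0.087, 0.996, -0.0], [0.0, -0.0, -1.0]]
contact_force: [1.7, -1.1, 0.1]
finger_gap: 0.0001
grip_force: 0.9
```

send_rows:
  motion:
    - [[0.02, 0, 0], [0, 0, 0]]
    - [[0.02, 0, 0], [0, 0, 0]]
    - [[0, 0, 0], [0, 0, 0]]
    - [[0, 0, 0], [0, 0, 0]]
    - [[0, 0, 0], [0, 0, 0]]
    - [[0, 0, 0], [0, 0, 0]]
    - [[0, 0, 0], [0, 0, 0]]
    - [[0, 0, 0], [0, 0, 0]]
    - [[0, 0, 0], [0, 0, 0]]
    - [[0, 0, 0], [0, 0, 0]]

```text
time: 24.67
tcp_pos: [0.3939, 0.356, 0.0506]
tool_rot: [[-0.996, -0.087, 0.0], [-0.087, 0.996, 0.0], [-0.0, 0.0, -1.0]]
contact_force: [2.9, 0.0, 0.4]
finger_gap: 0.0008
grip_force: 1.3
```

send_rows:
  motion:
    - [[0.02, 0, 0], [0, 0, 0]]
    - [[0.02, 0, 0], [0, 0, 0]]
    - [[0, 0, 0], [0, 0, 0]]
    - [[0, 0, 0], [0, 0, 0]]
    - [[0, 0, 0], [0, 0, 0]]
    - [[0, 0, 0], [0, 0, 0]]
    - [[0, 0, 0], [0, 0, 0]]
    - [[0, 0, 0], [0, 0, 0]]
    - [[0, 0, 0], [0, 0, 0]]
    - [[0, 0, 0], [0, 0, 0]]

```text
time: 25.5
tcp_pos: [0.3936, 0.356, 0.0506]
tool_rot: [[-0.996, -0.087, 0.0], [-0.087, 0.996, 0.0], [-0.0, 0.0, -1.0]]
contact_force: [6.4, 0.3, -1.7]
finger_gap: 0.0003
grip_force: 2.5
```

send_rows:
  motion:
    - [[0.02, 0, 0], [0, 0, 0]]
    - [[0.02, 0, 0], [0, 0, 0]]
    - [[0, 0, 0], [0, 0, 0]]
    - [[0, 0, 0], [0, 0, 0]]
    - [[0, 0, 0], [0, 0, 0]]
    - [[0, 0, 0], [0, 0, 0]]
    - [[0, 0, 0], [0, 0, 0]]
    - [[0, 0, 0], [0, 0, 0]]
    - [[0, 0, 0], [0, 0, 0]]
    - [[0, 0, 0], [0, 0, 0]]

```text
time: 26.33
tcp_pos: [0.3934, 0.3559, 0.0506]
tool_rot: [[-0.996, -0.087, 0.0], [-0.087, 0.996, 0.0], [-0.0, 0.0, -1.0]]
contact_force: [6.5, 0.1, -2.0]
finger_gap: 0.0006
grip_force: 3.2
```

send_rows:
  motion:
    - [[0.02, 0, 0], [0, 0, 0]]
    - [[0.02, 0, 0], [0, 0, 0]]
    - [[0, 0, 0], [0, 0, 0]]
    - [[0, 0, 0], [0, 0, 0]]
    - [[0, 0, 0], [0, 0, 0]]
    - [[0, 0, 0], [0, 0, 0]]
    - [[0, 0, 0], [0, 0, 0]]
    - [[0, 0, 0], [0, 0, 0]]
    - [[0, 0, 0], [0, 0, 0]]
    - [[0, 0, 0], [0, 0, 0]]

```text
time: 27.17
tcp_pos: [0.3933, 0.356, 0.0507]
tool_rot: [[-0.996, -0.087, 0.001], [-0.087, 0.996, 0.0], [-0.001, 0.0, -1.0]]
contact_force: [8.1, 0.3, -3.3]
finger_gap: 0.0001
grip_force: 4.0
```

The force climbs to 8 N while the tip barely moves, so the tube is locked in the hole. I'll back off, lift clear and take a last check.

send_rows:
  motion:
    - [[-0.2, 0, 0], [0, 0, 0]]
    - [[-0.2, 0, -0.1], [0, 0, 0]]
    - [[0, 0, -1], [0, 0, 0]]
    - [[0, 0, -2], [0, 0, 0]]
    - [[0, 0, -3], [0, 0, 0]]
    - [[0, 0, -4], [0, 0, 0]]
    - [[0, 4, 0], [0, 0, 0]]
    - [[0, 4, 0], [0, 0, 0]]
    - [[0, 4, 0], [0, 0, 0]]
    - [[0, 4, 0], [0, 0, 0]]

```text
time: 28.0
tcp_pos: [0.382, 0.5174, 0.1529]
tool_rot: [[-0.996, -0.087, -0.0], [-0.087, 0.996, 0.001], [0.0, 0.001, -1.0]]
contact_force: [0.8, -0.8, 1.2]
finger_gap: 0.0005
grip_force: 0.0
```

send_rows:
  motion:
    - [[0, 3, 0], [0, 0, 0]]
    - [[0, 0, 0], [0, 0, 0]]
    - [[0, 0, 0], [0, 0, 0]]
    - [[0, 0, 0], [0, 0, 0]]
    - [[0, 0, 0], [0, 0, 0]]
    - [[0, 0, 0], [0, 0, 0]]
    - [[0, 0, 0], [0, 0, 0]]
    - [[0, 0, 0], [0, 0, 0]]
    - [[0, 0, 0], [0, 0, 0]]
    - [[0, 0, 0], [0, 0, 0]]

```text
time: 28.83
tcp_pos: [0.3802, 0.5453, 0.1517]
tool_rot: [[-0.996, -0.087, -0.0], [-0.087, 0.996, 0.0], [0.0, 0.0, -1.0]]
contact_force: [0.0, 0.8, -0.1]
finger_gap: 0.0001
grip_force: 0.0
```

Run:
```python
from workcell import *
import cv2,numpy as np
t=capture("top");s=capture("scene")
a=cv2.imread("pics/top0.png",0);b=cv2.cvtColor(t["frame"],cv2.COLOR_BGR2GRAY);k=8
from h import plane
x0,x1,y0,y1=345,372,205,225
T=cv2.resize(a[y0:y1,x0:x1],None,fx=k,fy=k,interpolation=cv2.INTER_CUBIC);I=cv2.resize(b[y0+10:y1+45,x0-4:x1+14],None,fx=k,fy=k,interpolation=cv2.INTER_CUBIC)
_,sc,_,p=cv2.minMaxLoc(cv2.matchTemplate(I,T,cv2.TM_CCOEFF_NORMED));d=(p[0]/k-4,p[1]/k+10);print(sc,d,np.linalg.norm(plane("top",357+d[0],216+d[1],.046)-plane("top",357,216,.046)))
cv2.imwrite("pics/z7.png",cv2.resize(s["frame"][180:300,240:405],None,fx=4.8,fy=4.8,interpolation=cv2.INTER_CUBIC))
```

```text
0.9321998953819275 (3.0, 26.875) 0.04878486455571864
```

View pics/z7.png

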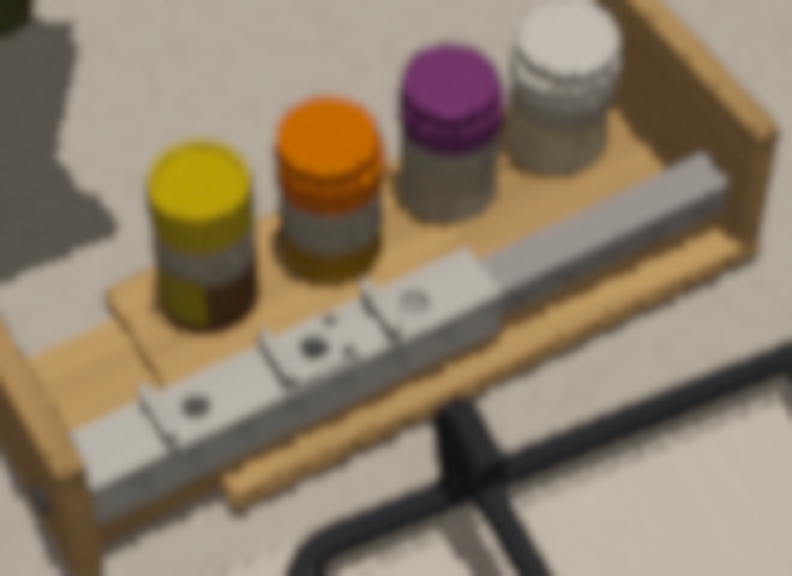

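The button is dark and round in the plated middle hole at crop (314,347), and the jars are standing. I'll run one last numeric check of the button blob, then hand in.

Run:
```python
from h import *
from workcell import *
def cen(img,u,v):
    g=cv2.cvtColor(img,cv2.COLOR_BGR2GRAY);u0,v0=int(u)-4,int(v)-4;w=g[v0:v0+10,u0:u0+10].astype(float);m=np.clip(np.median(w)-30-w,0,None);yy,xx=np.mgrid[:10,:10]
    return (u0+(m*xx).sum()/m.sum(),v0+(m*yy).sum()/m.sum()),int((w<np.median(w)-40).sum()),w.min()
a=cen(capture("top")["frame"],361.4,259.8);b=cen(capture("scene")["frame"],305.4,252.4);p=tri(a[0],b[0]);print(a,b,p)
```

```text
((np.float64(361.1756970015781), np.float64(259.8406102051552)), 30, np.float64(73.0)) ((np.float64(305.12228057014255), np.float64(252.25056264066018)), 19, np.float64(75.0)) (array([0.44404642, 0.36045875, 0.04632871]), np.float64(0.0002996692495432576))
```

```bash
python3 -c "
from workcell import *
print(job_done())"
```

```text
the job is handed in; nothing more can be done
None
```

I handed in the job with the rack one hole longer: by camera the tube is out about 48 to 49 mm, the button is up in the middle hole, the tube held against an 8 N push, the jars are standing, and the arm is clear. The hand-in call gave no verdict.

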